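# Feel the guide gap with a gauge blade and hold it

## Task

First slide the blue carriage of the grey guide-setting jig along its rail until its red index line meets the green mark, so that its brass shoe faces the fixed steel plate. Then draw the red-handled gauge out of the wooden block and slide its blade straight down into the gap between shoe and plate, where it drags snugly, until the black line on the blade is level with the tops of the two plates. Finish still holding the gauge at that depth, do not let go; leave the blue gauge and the other things on the bench alone.

Things in the scene. Friction and masses are not known exactly. Their poses are not given: they have to be found in the camera images.
- jig: Grey base plate, 160 x 250 x 12 mm, fixed, but at another place and yaw each time. z up; the rail runs along its y. Origin on the bench: the base reaches 110 mm to -x, 50 mm to +x, 125 mm to either side in y. On its -x edge a green stripe (work mark) at y = -55 mm and a white stripe (parking mark) at y = +55 mm.
- carriage (a joint): Position of the blue carriage along the rail, m; grows towards the jig's -y, range 0 to 0.125. 0 = its red index line meets the white stripe; 0.110 = it meets the green stripe. Starts parked, between 0 and 0.03. Stays where it is left; about 3 N moves it.
- carriage_knob (a point): Centre of the top of the carriage's upright black knob, 24 mm across, 38 mm tall (from 52 to 90 mm above the bench; below it a thin neck, and the carriage's top at 44 mm). The blue carriage block, 52 mm in the jig's x and 44 mm in y, is centred under the knob. Moves with the carriage; axes as the jig's.
- slot_mouth (a point): Centre of the mouth of the gap at the work mark, level with the tops of the two plates, 92 mm above the bench; fixed on the jig at x = -1.5 mm, y = -55 mm of it, axes as the jig's. The blade goes down here (-z), its thin direction along this x, its width along this y. On its -x side is the brass shoe (once the carriage is on the green mark), on its +x side the fixed plate.
- fixed_plate: Fixed steel plate, 14 x 44 mm, its face on the +x side of the gap. Its top 12 mm are a lip that flares 8 mm away from the gap, as a lead-in. Origin on the bench, below its face, midway in its width. Below the lips the gap has parallel faces and is open to the base, 80 mm below the mouth: nothing stops the blade at the right depth.
- shoe: Brass shoe on the carriage, 12 x 44 mm, lip and top height like the plate's (the lips catch a blade up to 7 mm off centre). Sprung towards the plate: at rest the gap is 1.5 mm; the 3 mm blade pushes it back along the jig's -x (12 mm possible). The spring starts at 5 N and adds 1 N per mm; the drag on the blade is some 5 to 10 N. Origin on the bench under its face.
- red_gauge: The gauge to use: steel blade 3 mm thick (x), 30 mm wide (y), 65 mm long, under a red handle 16 x 36 x 50 mm (x, y, z); 60 g. Origin at the middle of the blade's lower end, z up along the blade: black line at z = 35 mm, handle from 65 to 115 mm. Stands upright in one slot of the wooden block, handle resting on its top; lifts straight up. A half turn makes no difference.
- blue_gauge: Like the red gauge, but with a blue handle and a 1.5 mm blade, too thin for this gap: leave it. It stands in the other slot, 80 mm away along the width of the blades (centre to centre).
- gauge_block: Wooden block, 50 x 150 x 75 mm, fixed at a different place and yaw each time, origin at the centre of its underside. Its two upright slots, at y = -40 and +40 mm, 7 mm (x) by 35 mm (y), hold the gauges, blade ends 10 mm above the bench.
- masking_tape: Roll of masking tape lying flat, 100 mm across, 25 mm tall; a bystander.
- tape_measure: Yellow tape measure, 39 x 84 x 64 mm; a bystander.
Things that resemble listed ones, but are neither listed nor needed, are in the scene too. There is more than one size of the red_gauge; the job needs the smallest.

How it is judged:
By the outcome, as a careful person would: the job done as asked, in the order asked, and still so for the second after the job is handed in, while the arm keeps its last pose, push and grip.
It also fails if it takes over 59 s, if anything falls off the work surface, if the arm or the gripper's body presses on something with over 40 N, if the wrist force passes 120 N, or if a joint passes its speed limit or range.

## Robot

A 6-joint arm with a two-finger parallel gripper is mounted at the origin on a cart in front of the work surface, level with it; the furniture and walls round the work are solid. World frame = base frame: x ahead of the robot, y to its left, z up, the work surface at z = 0. Lengths are in m, angles in degrees, forces in N, time in s.
With the tool pointing down it reaches from about 0.3 to 0.875 m from the base axis. Payload 6.4 kg.
Tool frame: the origin (TCP) lies on the centre line of the jaws, within the pads' length; the fingertips stand 8 mm ahead of it and the grasp point (between the pads) lies 11 mm behind it; z points along the fingers, y is the line along which they close (so a half turn about z gives the same grasp; the last joint's range is limited). The gripper opens to 88 mm and grips with 3 to 60 N. Pads are 18 mm wide; open, the fingers measure 123 mm over their backs; the gripper's body (75 mm by 187 mm) begins 45 mm behind the grasp point.
Start: joints at [-87.737, 10.359, 92.074, -0, 77.567, -11.82], TCP at [0.14, -0.558, 0.247] pointing down, gripper open.
Joint ranges: [-171.53, 171.53], [-51.25, 118.39], [17.06, 147.69], [-65.23, 245.23], [0, 150.52], [-178.68, 178.68]. Speed limits (degrees/s): [147.25, 147.25, 172.46, 180, 180, 180].

## Interface

Orientations are given as a 3x3 rotation matrix whose columns are the frame's x, y, z axes.
In Python, from rig import bot gives the robot as it stands.
- The arm moves only by the tool jog_arm, never from a script. Its argument "increments" is a list of rows, each a list of 7 numbers: the shift along the world's x, y, z in mm, then the turn, a rotation vector about the world's x, y, z in degrees, then the opening, from 0 (shut) to 1 (fully open). In form: [[x, y, z, ax, ay, az, hand], ...]. A call has 1 to 8 rows; each row is the pose to reach, as a shift and turn from the pose commanded when the call began; what a row does not reach only later rows make up. A row lasts 1/10 s, in which the tool goes at most 50 mm and 8.59 degrees, less where a joint would pass 70% of its speed; a pose out of reach is approached as far as the arm can. A call with a gripper value outside its range is refused whole. The fingers move at their own pace and stop on an object; "force" is the grip in N (left out, the last holds). Time passes only in rows, so rows that repeat a pose let the fingers close. It gives the time, the measured TCP pose, the force, the opening and the grip force at its end, in the units of the state.
- bot.read_state(): the state, without advancing time (a new reading comes with each control period).
- bot.capture(name): name is "scene" or "top"; returns the picture (400x640x3 uint8, red, green, blue); there is no depth.
- bot.camera_params(name): a dict with "fovy" (degrees; the focal length in pixels is half the picture's height over the tangent of half this angle, whatever the lens; pixels are square), "cx", "cy" (the principal point, pixels), "dist_coeffs" ([k1, k2, p1, p2, k3] as OpenCV has them; the pictures are not rectified), "xyz" and "orientation" of the camera in the world. Camera axes: x right, y up, looking along -z (the intrinsics and any distortion apply to the point x, -y, -z); pixel columns grow to the right and rows downward; lengths in m; the calibration is good to about 2 mm. A picture is of the moment at which its call begins. camera_params takes no time and is no camera call.
- bot.finish_job(): hands the job in; it is judged then, once.
The state is a dict: "time_s": time; "joints": joint angles; "joint_velocities": joint speeds; "tau": joint torques, N m; "eef_pos": TCP position; "tool_rot": TCP orientation; "ft_force": force on the tool from outside, world axes, zero at the start; "torque": the same for the moment, N m; "grip_width": finger opening in m; "grasp_force": force on a finger pad.
Only numpy, scipy, OpenCV 4.12 (cv2) and the standard library are available. Lean on these libraries where they do the work, as an engineer would, in place of code of your own. Each camera call takes 0.05 s, during which the arm holds its last target. There are 200 camera calls.

## Working session

There is one attempt and no reset: what is moved stays moved. The work goes in short steps, Python scripts to look and compute and a tool call to move; the robot and the scene stay as the last step left them, time stands still between calls to the robot, and variables do not carry over. Pictures are saved under pics/ and viewed, at most 10 in all, crops included, and the job is handed in when it is done.

Besides the shell and the picture viewer there is one more tool, called after "Call:" as name(argument=value, ...) on one line, values as JSON. jog_arm: Moves the arm, as the interface text tells. Its arguments: {"type":"object","properties":{"increments":{"type":"array"},"force":{"type":"number"}},"required":["increments"]}

```bash
mkdir -p pics; ls; python3 - <<'E'
from rig import bot
import cv2
for n in ("scene","top"):
    im=bot.capture(n); cv2.imwrite(f"pics/{n}0.png",im[:,:,::-1]); print(n,bot.camera_params(n))
s=bot.read_state(); print(s["time_s"],s["eef_pos"],s["tool_rot"],s["ft_force"])
E
```

```text
pics
scene {'fovy': 44.98737746326524, 'cx': 321.3683140744057, 'cy': 200.6380371831854, 'dist_coeffs': array([-0.12398991,  0.        ,  0.        ,  0.        ,  0.        ]), 'xyz': array([0.05114792, 0.61779438, 0.95764766]), 'orientation': array([[-0.70372641,  0.51254814, -0.49199954],
       [-0.71038454, -0.51842816,  0.47601055],
       [-0.0110881 ,  0.68449006,  0.72893786]])}
top {'fovy': 53.45696500279077, 'cx': 314.270075761604, 'cy': 201.4769531846795, 'dist_coeffs': array([-0.09383313,  0.        ,  0.        ,  0.        ,  0.        ]), 'xyz': array([0.54595217, 0.05844215, 0.94016088]), 'orientation': array([[ 0.01301213,  0.99719112, -0.0737601 ],
       [-0.99938575,  0.01537031,  0.03149404],
       [ 0.03253929,  0.07330499,  0.9967786 ]])}
0.1 [ 0.13990234 -0.55725235  0.24592141] [[ 9.69943553e-01  2.43330025e-01 -6.29277068e-05]
 [ 2.43329824e-01 -9.69942352e-01  1.55888355e-03]
 [ 3.18286926e-04 -1.52734124e-03 -9.99998783e-01]] [ 0.10545629 -0.83199491  0.49517645]
```

View pics/scene0.png

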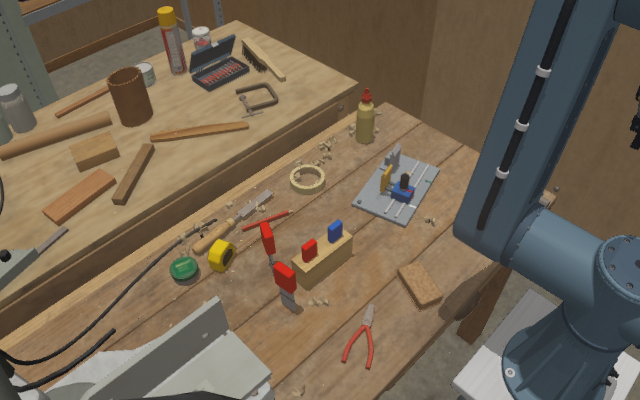

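View pics/top0.png

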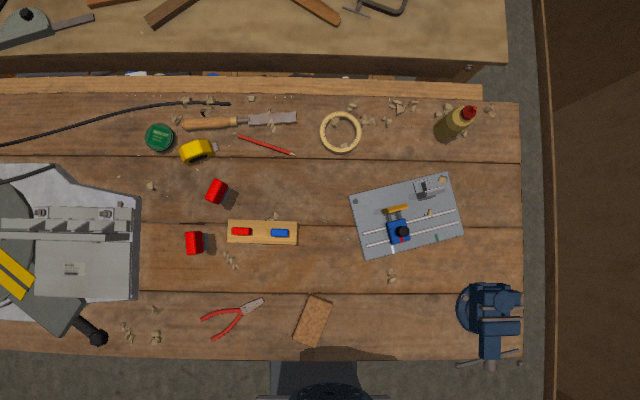

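Scene: candidates for the red gauge (top picture) are the block's red handle (241,231), a loose red one at (216,191), and another at (194,243). The last two look larger and stand free. By the description it's the one in the block next to blue (280,233). The jig is at about (405,216) with its knob at (402,231). I'll check the choice in a close crop.

```bash
cat > h.py <<'E'
import numpy as np, cv2
from rig import bot
def K(n):
    p=bot.camera_params(n); f=200/np.tan(np.radians(p["fovy"]/2))
    return np.array([[f,0,p["cx"]],[0,f,p["cy"]],[0,0,1]]),p["dist_coeffs"],p["xyz"],p["orientation"]@np.diag([1,-1,-1])
def world(n,uv,z):
    k,d,c,R=K(n); q=cv2.undistortPoints(np.array([[uv]],float),k,d)[0,0]
    r=R@np.array([*q,1]); return c+r*(z-c[2])/r[2]
def pix(n,P):
    k,d,c,R=K(n); P=np.atleast_2d(np.array(P,float))
    return cv2.projectPoints(P,cv2.Rodrigues(R.T)[0],-R.T@c,k,d)[0][:,0]
E
python3 - <<'E'
import cv2,numpy as np
t=cv2.imread("pics/top0.png"); s=cv2.imread("pics/scene0.png")
f=lambda im,x,y,w,h,W,H:cv2.resize(im[y:y+h,x:x+w],(W,H),interpolation=cv2.INTER_CUBIC)
a=f(t,345,165,125,100,500,400); b=f(t,180,170,125,100,300,240)
c=f(s,340,140,110,90,440,360) ; d=f(s,240,210,120,110,300,275)
o=np.zeros((600,800,3),np.uint8); o[:400,:500]=a; o[:240,500:]=b; o[240:515,500:]=d
cv2.imwrite("pics/c1.png",o)
E
```

```text
(no output)
```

View pics/c1.png

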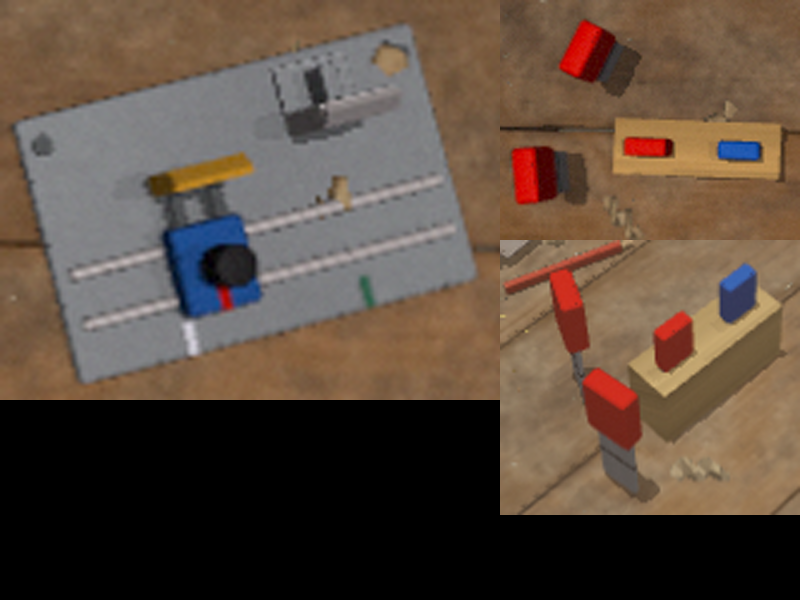

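The crop confirms it: the red gauge in the block is the smallest, and the two free-standing ones are bigger. The crop also shows the jig corners, the white stripe at crop (191,340) and the green stripe at (367,292). The carriage's red index is at (225,298). Next I fit poses.

```bash
cat >> h.py <<'E'
def fit(px,obj):  # planar pose (x,y,yaw deg) from top pixels + object points
    W=np.array([world("top",u,o[2])[:2] for u,o in zip(px,obj)]); O=np.array(obj)[:,:2]
    a=O-O.mean(0); b=W-W.mean(0); th=np.arctan2((a[:,0]*b[:,1]-a[:,1]*b[:,0]).sum(),(a*b).sum())
    c,s=np.cos(th),np.sin(th); R=np.array([[c,-s],[s,c]]); t=W.mean(0)-R@O.mean(0)
    return t,np.degrees(th),R,(W-O@R.T-t)*1000
E
python3 - <<'E'
from h import *
A=lambda p:np.array(p)/4+[345,165]-.4
px=[A(p) for p in [(15,122),(408,25),(476,278),(83,382),(191,340),(367,292)]]
ob=[(.05,.125,.012),(.05,-.125,.012),(-.11,-.125,.012),(-.11,.125,.012),(-.098,.055,.012),(-.098,-.055,.012)]
t,th,R,r=fit(px[:4],ob[:4]); print("jig",t,th,"\n",r.round(1))
kn=world("top",A((231,265)),.09); print("knob",kn,"in jig",R.T@(kn[:2]-t))
ind=world("top",A((226,298)),.044); print("index in jig",R.T@(ind[:2]-t))
print("slot",t+R@[-.0015,-.055],"knob target y",t+R@[R.T@(kn[:2]-t)][0]*0)
B=lambda p:(np.array(p)-[500,0])/2.4+[180,170]-.3
pb=[B(p) for p in [(614,118),(785,124),(781,180),(613,174)]]
# image up=+x, left=+y
obb=[(.025,.075,.075),(.025,-.075,.075),(-.025,-.075,.075),(-.025,.075,.075)]
tb,thb,Rb,rb=fit(pb,obb); print("block",tb,thb,"\n",rb.round(1))
g=world("top",B((647,146)),.125); b=world("top",B((740,150)),.125); print("red",g,tb+Rb@[0,.04],"blue",b,tb+Rb@[0,-.04])
# check vs scene image colours
s=cv2.imread("pics/scene0.png")
def mark(x,y,z,c):
    for p in pix("scene",[(x,y,z)]): cv2.circle(o,tuple(int(v*8) for v in p),4,c,1,shift=3)
o=s.copy()
P=[(*(t+R@np.array(q[:2])),q[2]) for q in ob]+[tuple(kn)]+[(*(tb+Rb@np.array(q[:2])),q[2]) for q in obb]+[tuple(g)]+[(*(t+R@np.array([-.0015,-.055])),.092)]
o=cv2.resize(s[120:300,270:450],(600,600),interpolation=cv2.INTER_CUBIC)
for p in pix("scene",P):
    q=(p-[270,120])*600/180; cv2.circle(o,tuple(int(v) for v in q),3,(0,255,0),-1)
cv2.imwrite("pics/c2.png",o)
E
```

```text
jig [ 0.61536886 -0.18275878] 14.846635037831271 
 [[-0.7 -1.9]
 [-2.1  1.6]
 [ 0.8  2.3]
 [ 2.1 -2. ]]
knob [ 0.54811175 -0.15980895  0.09      ] in jig [-0.05913125  0.03941711]
index in jig [-0.07945726  0.03557919]
slot [ 0.62801173 -0.23630696] knob target y [ 0.61536886 -0.18275878]
block [0.54232612 0.14304483] -1.1945051193372238 
 [[ 0.3  2.4]
 [ 0.3 -2.6]
 [-0.3 -0.8]
 [-0.3  0.9]]
red [0.54443355 0.18179546 0.125     ] [0.54315999 0.18303613] blue [0.54221299 0.102566   0.125     ] [0.54149226 0.10305352]
```

View pics/c2.png

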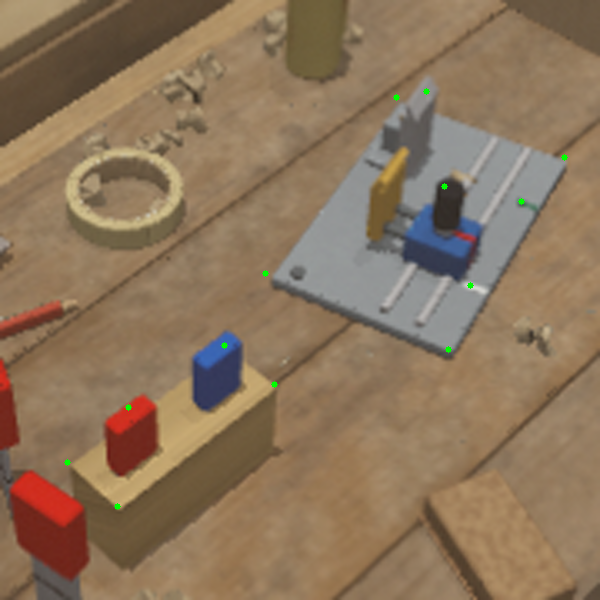

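The overlay agrees to 2–3 mm in the scene view: block corners, red handle, knob top and slot mouth beside the fixed plate. I'll go up and over to the knob. The jaws already lie nearly along the jig's y.

Call:
jog_arm(increments=[[0, 0, 50, 0, 0, 0, 1], [0, 0, 100, 0, 0, 0, 1], [35, 35, 100, 0, 0, 0.8, 1], [70, 70, 100, 0, 0, 0.8, 1], [105, 105, 100, 0, 0, 0.8, 1], [140, 140, 100, 0, 0, 0.8, 1], [175, 175, 100, 0, 0, 0.8, 1], [210, 205, 100, 0, 0, 0.8, 1]])

```text
time_s: 0.9
eef_pos: [0.3509, -0.3507, 0.3466]
tool_rot: [[0.966, 0.257, -0.0], [0.257, -0.966, 0.0], [0.0, -0.0, -1.0]]
ft_force: [-0.2, -0.9, -1.1]
grip_width: 0.0881
grasp_force: 0.0
```

Call:
jog_arm(increments=[[35, 35, 0, 0, 0, 0, 1], [70, 70, 0, 0, 0, 0, 1], [105, 105, 0, 0, 0, 0, 1], [140, 140, 0, 0, 0, 0, 1], [175, 170, 0, 0, 0, 0, 0.7], [198, 193, -20, 0, 0, 0, 0.7], [198, 193, -60, 0, 0, 0, 0.7], [198, 193, -60, 0, 0, 0, 0.7]])

```text
time_s: 1.7
eef_pos: [0.5455, -0.1572, 0.2806]
tool_rot: [[0.966, 0.259, -0.01], [0.259, -0.966, 0.005], [-0.008, -0.007, -1.0]]
ft_force: [-1.0, -0.0, -0.9]
grip_width: 0.0616
grasp_force: 0.0
```

Call:
jog_arm(increments=[[0, -1, -40, 0, 0, 0, 0.7], [0, -1, -80, 0, 0, 0, 0.7], [0, -1, -120, 0, 0, 0, 0.7], [0, -1, -160, 0, 0, 0, 0.7], [0, -1, -195, 0, 0, 0, 0.7], [0, -1, -215, 0, 0, 0, 0.7], [0, -1, -224, 0, 0, 0, 0.7], [0, -1, -224, 0, 0, 0, 0.7]])

```text
time_s: 2.5
eef_pos: [0.5476, -0.1612, 0.0626]
tool_rot: [[0.967, 0.256, -0.001], [0.256, -0.967, 0.001], [-0.001, -0.001, -1.0]]
ft_force: [-0.6, -0.3, -0.1]
grip_width: 0.0616
grasp_force: 0.0
```

```bash
python3 - <<'E'
from h import *
im=bot.capture("scene"); cv2.imwrite("pics/s1.png",cv2.resize(im[110:230,330:470,::-1],(700,600),interpolation=cv2.INTER_CUBIC))
s=bot.read_state();print(s["eef_pos"],s["ft_force"])
E
```

```text
[ 0.54841925 -0.16153356  0.06377596] [ 0.47260092  0.58181125 -0.26595349]
```

View pics/s1.png

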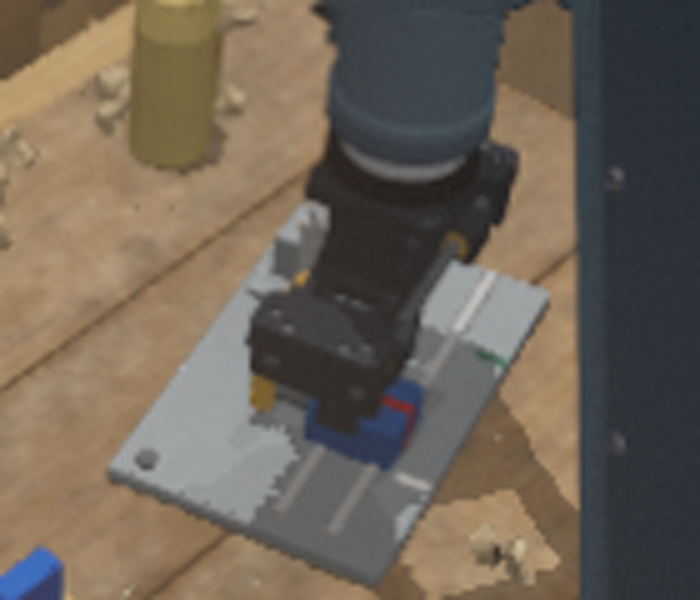

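The gripper straddles the knob over the blue carriage. The red index shows at crop (400,404), the green mark at (490,355) and the white at (412,482). I close the jaws.

Call:
jog_arm(increments=[[0, 0, 0, 0, 0, 0, 0.2], [0, 0, 0, 0, 0, 0, 0.2], [0, 0, 0, 0, 0, 0, 0.2], [0, 0, 0, 0, 0, 0, 0.2], [0, 0, 0, 0, 0, 0, 0.2], [0, 0, 0, 0, 0, 0, 0.2]], force=15)

```text
time_s: 3.15
eef_pos: [0.5484, -0.1613, 0.0633]
tool_rot: [[0.966, 0.257, 0.001], [0.257, -0.966, -0.001], [0.001, 0.001, -1.0]]
ft_force: [0.6, -2.6, 2.7]
grip_width: 0.0237
grasp_force: 15.0
```

```bash
python3 - <<'E'
from h import *
s=[bot.read_state() for _ in range(1)][0];print(s["eef_pos"],s["ft_force"],s["grip_width"],s["grasp_force"])
t=np.array([0.61536886,-0.18275878]); th=np.radians(14.85); R=np.array([[np.cos(th),-np.sin(th)],[np.sin(th),np.cos(th)]])
q=R.T@(s["eef_pos"][:2]-t); print("TCP in jig",q, "shift mm", R@[0,-55-q[1]*1000])
E
```

```text
[ 0.54842078 -0.16134066  0.06331335] [ 0.55719362 -2.56284097  2.68710998] 0.023722134051883757 14.99905361328274
TCP in jig [-0.05922278  0.03786084] shift mm [ 23.79924633 -89.7592969 ]
```

Call:
jog_arm(increments=[[3, -12, 0, 0, 0, 0, 0.2], [7, -25, 0, 0, 0, 0, 0.2], [10, -38, 0, 0, 0, 0, 0.2], [13.5, -51, 0, 0, 0, 0, 0.2], [17, -64, 0, 0, 0, 0, 0.2], [20.5, -77, 0, 0, 0, 0, 0.2], [24, -90, 0, 0, 0, 0, 0.2], [24, -90, 0, 0, 0, 0, 0.2]])

```text
time_s: 3.95
eef_pos: [0.5727, -0.2524, 0.0633]
tool_rot: [[0.967, 0.256, 0.002], [0.256, -0.967, -0.001], [0.001, 0.002, -1.0]]
ft_force: [0.5, -2.9, 3.6]
grip_width: 0.0233
grasp_force: 15.0
```

```bash
python3 - <<'E'
from h import *
im=bot.capture("scene"); tp=bot.capture("top")
o=np.zeros((500,800,3),np.uint8)
o[:,:400]=cv2.resize(im[150:200,420:460,::-1],(400,500),interpolation=cv2.INTER_CUBIC)
o[:,400:]=cv2.resize(tp[205:255,400:440,::-1],(400,500),interpolation=cv2.INTER_CUBIC)
cv2.imwrite("pics/s2.png",o)
s=bot.read_state();print(s["eef_pos"],s["ft_force"],s["grip_width"])
E
```

```text
[ 0.57253205 -0.25157997  0.06329117] [ 1.6418786  -3.98397985  3.18705294] 0.02342456937252615
```

View pics/s2.png

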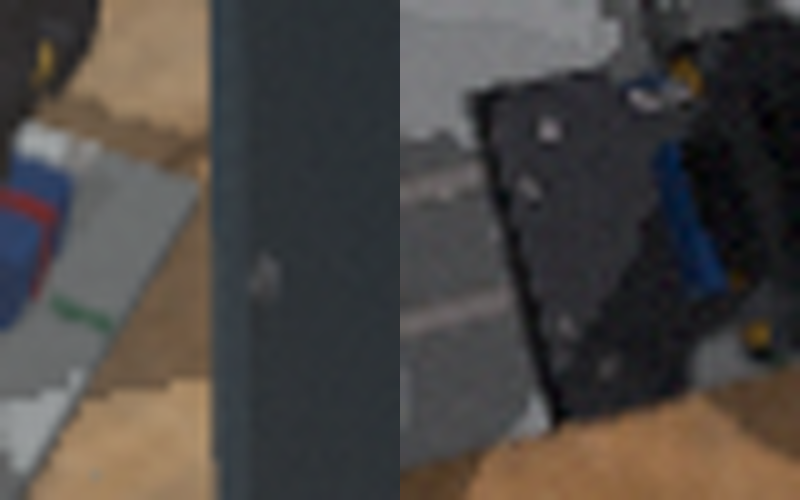

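The red index's foot (38,297) meets the line of the green stripe, (55,302)→(115,325), to within about half a millimetre. Now I release, rise and check unobstructed.

Call:
jog_arm(increments=[[0, 0, 0, 0, 0, 0, 0.7], [0, 0, 0, 0, 0, 0, 0.7], [0, 0, 0, 0, 0, 0, 0.7], [0, 0, 0, 0, 0, 0, 0.7], [0, 0, 40, 0, 0, 0, 0.7], [0, 0, 80, 0, 0, 0, 0.7], [0, 0, 120, 0, 0, 0, 0.7], [0, 0, 160, 0, 0, 0, 0.7]])

```text
time_s: 4.85
eef_pos: [0.5716, -0.2503, 0.224]
tool_rot: [[0.966, 0.257, -0.001], [0.257, -0.966, 0.001], [-0.0, -0.001, -1.0]]
ft_force: [0.5, 1.3, 0.5]
grip_width: 0.0617
grasp_force: 0.0
```

Call:
jog_arm(increments=[[0, 40, 20, 0, 0, 8, 0.7], [-5, 85, 20, 0, 0, 16, 0.7], [-10, 130, 20, 0, 0, 24, 0.7], [-15, 175, 20, 0, 0, 32, 0.7], [-20, 220, 20, 0, 0, 40, 0.7], [-25, 265, 20, 0, 0, 48, 0.7], [-28, 310, 20, 0, 0, 56, 0.7], [-29, 355, 20, 0, 0, 64, 0.7]])

```text
time_s: 5.65
eef_pos: [0.5421, 0.1062, 0.2427]
tool_rot: [[0.187, 0.982, -0.0], [0.982, -0.187, 0.0], [0.0, -0.0, -1.0]]
ft_force: [-0.0, -0.0, 0.5]
grip_width: 0.0618
grasp_force: 0.0
```

```bash
python3 - <<'E'
from h import *
im=bot.capture("scene"); tp=bot.capture("top")
o=np.zeros((560,800,3),np.uint8)
o[:,:400]=cv2.resize(im[140:210,385:435,::-1],(400,560),interpolation=cv2.INTER_CUBIC)
o[:,400:]=cv2.resize(tp[180:250,405:455,::-1],(400,560),interpolation=cv2.INTER_CUBIC)
cv2.imwrite("pics/s3.png",o)
s=bot.read_state();print(s["eef_pos"],s["tool_rot"])
E
```

```text
[0.54177855 0.1093046  0.24267544] [[ 1.83768357e-01  9.82969483e-01 -4.33029028e-04]
 [ 9.82968222e-01 -1.83767354e-01  1.74175115e-03]
 [ 1.63251163e-03 -7.45732521e-04 -9.99998389e-01]]
```

View pics/s3.png

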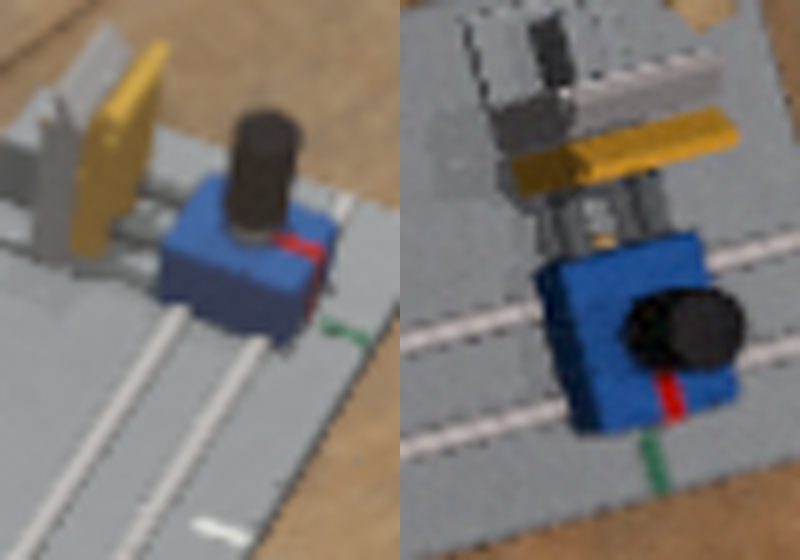

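The index and the green mark look aligned in both views: top crop red (673,398) and green (655,462), scene crop red foot (312,308) and green (325,322). I check the numbers, and the shoe and plate edges around the mouth.

```bash
python3 - <<'E'
from h import *
t=np.array([0.61536886,-0.18275878]); th=np.radians(14.85); R=np.array([[np.cos(th),-np.sin(th)],[np.sin(th),np.cos(th)]])
A=lambda p:((np.array(p)-[400,0])/8+[405,180]-.45)
S=lambda p:(np.array(p)/8+[385,140]-.45)
J=lambda n,u,z:((R.T@(world(n,u,z)[:2]-t))*1000).round(1)
print("top red",J("top",A((673,398)),.044),"green",J("top",A((655,462)),.012),"knob",J("top",A((708,328)),.09))
print("scene red top",J("scene",S((298,243)),.044),"green",J("scene",S((345,331)),.012),"knob",J("scene",S((270,125)),.09), "white",J("scene",S((222,530)),.012))
for n,ps in (("top",[(510,160),(730,108),(520,195),(738,135),(575,85),(715,55),(580,108),(720,92)]),):
    for p in ps: print(n,p,"jig at z=92",J(n,A(p),.092))
m=[(*(t+R@np.array(q)),.092) for q in [(-.0015,-.055),(-.0015,-.033),(-.0015,-.077)]]
print("mouth px in top crop",((pix("top",m)-[405,180]+.45)*8+[400,0]).round(0).tolist(),"scene",((pix("scene",m)-[385,140]+.45)*8).round(0).tolist())
E
```

```text
top red [-79.7 -55.4] green [-99.3 -56. ] knob [-59.9 -54.2]
scene red top [-79.2 -55.2] green [-101.6  -55.5] knob [-61.8 -56. ] white [-101.2   53.7]
top (510, 160) jig at z=92 [ -2.1 -11.9]
top (730, 108) jig at z=92 [ -3.2 -75.6]
top (520, 195) jig at z=92 [-12.  -12.1]
top (738, 135) jig at z=92 [-10.9 -75.8]
top (575, 85) jig at z=92 [ 13.4 -34.9]
top (715, 55) jig at z=92 [ 11.9 -75.4]
top (580, 108) jig at z=92 [  7.  -34.6]
top (720, 92) jig at z=92 [  1.8 -74. ]
mouth px in top crop [[658.0, 120.0], [583.0, 139.0], [733.0, 101.0]] scene [[107.0, 64.0], [80.0, 100.0], [133.0, 28.0]]
```

The index is on the mark within 0.5 mm. The plate edges agree with the predicted mouth (y −55, x about −2). Now to a point above the red gauge.

Call:
jog_arm(increments=[[0, 30, 0, 0, 0, 5, 0.5], [1, 60, 0, 0, 0, 9, 0.5], [1, 78, 0, 0, 0, 9.2, 0.5], [1, 78, 0, 0, 0, 9.2, 0.5], [1, 78, 0, 0, 0, 9.2, 0.5], [1, 78, 0, 0, 0, 9.2, 0.5]])

```text
time_s: 6.35
eef_pos: [0.544, 0.1812, 0.2426]
tool_rot: [[0.035, 0.999, -0.0], [0.999, -0.035, -0.0], [-0.0, -0.0, -1.0]]
ft_force: [-0.6, -0.0, -0.4]
grip_width: 0.0442
grasp_force: 0.0
```

```bash
python3 - <<'E'
from h import *
s=bot.read_state();e=s["eef_pos"];print(e,s["tool_rot"][:2].round(3).tolist(),"to go mm",(np.array([.5438,.1824,.094])-e)*1000, s["joint_velocities"].round(1) if hasattr(s["joint_velocities"],"round") else s["joint_velocities"])
E
```

```text
[0.54400337 0.18116675 0.24257063] [[0.035, 0.999, -0.0], [0.999, -0.035, -0.0]] to go mm [  -0.2033657     1.23324709 -148.57063233] [-0.3  0.  -0.1  0.1 -0.1  0. ]
```

Call:
jog_arm(increments=[[0, 1, -40, 0, 0, 0.5, 0.5], [0, 1, -80, 0, 0, 0.5, 0.5], [0, 1, -115, 0, 0, 0.5, 0.5], [0, 1, -138, 0, 0, 0.5, 0.5], [0, 1, -148, 0, 0, 0.5, 0.5], [0, 1, -148, 0, 0, 0.5, 0.5], [0, 1, -148, 0, 0, 0.5, 0.5]])

```text
time_s: 7.05
eef_pos: [0.5449, 0.1829, 0.0959]
tool_rot: [[0.026, 1.0, 0.002], [1.0, -0.026, 0.0], [0.0, 0.002, -1.0]]
ft_force: [-0.1, -1.4, 0.9]
grip_width: 0.0441
grasp_force: 0.0
```

Call:
jog_arm(increments=[[0, 0, 0, 0, 0, 0, 0.05], [0, 0, 0, 0, 0, 0, 0.05], [0, 0, 0, 0, 0, 0, 0.05], [0, 0, 0, 0, 0, 0, 0.05], [0, 0, 0, 0, 0, 0, 0.05], [0, 0, 0, 0, 0, 0, 0.05]], force=40)

```text
time_s: 7.65
eef_pos: [0.5443, 0.1834, 0.0954]
tool_rot: [[0.025, 1.0, 0.001], [1.0, -0.025, 0.0], [0.0, 0.001, -1.0]]
ft_force: [-0.4, 0.4, 4.9]
grip_width: 0.0156
grasp_force: 40.0
```

Call:
jog_arm(increments=[[0, 0, 10, 0, 0, 0, 0.05], [0, 0, 30, 0, 0, 0, 0.05], [0, 0, 55, 0, 0, 0, 0.05], [0, 0, 80, 0, 0, 0, 0.05], [0, 0, 105, 0, 0, 0, 0.05], [0, 0, 130, 0, 0, 0, 0.05], [0, 0, 130, 0, 0, 0, 0.05], [0, 0, 130, 0, 0, 0, 0.05]])

```text
time_s: 8.45
eef_pos: [0.5438, 0.1833, 0.2246]
tool_rot: [[0.025, 1.0, 0.0], [1.0, -0.025, 0.0], [0.0, 0.0, -1.0]]
ft_force: [-0.4, -0.2, -1.8]
grip_width: 0.0156
grasp_force: 40.0
```

```bash
python3 - <<'E'
from h import *
im=bot.capture("scene"); print(bot.read_state()["eef_pos"])
cv2.imwrite("pics/s4.png",cv2.resize(im[150:300,230:380,::-1],(600,600),interpolation=cv2.INTER_CUBIC))
E
```

```text
[0.5432125  0.18317257 0.22354406]
```

View pics/s4.png

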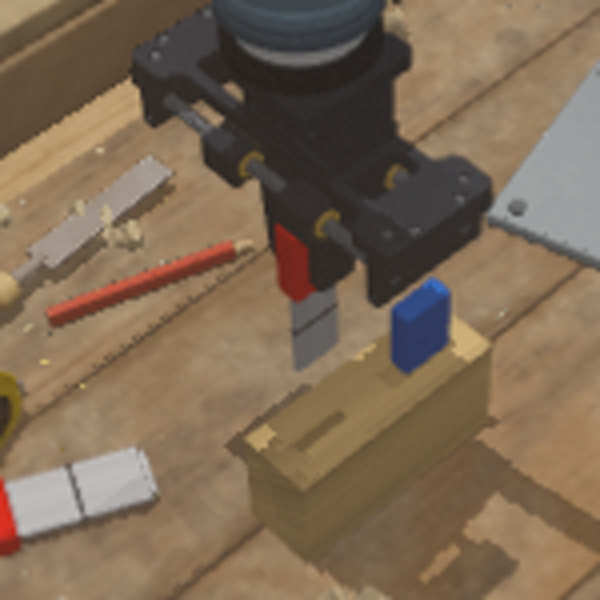

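The red gauge is out (handle at crop (293,262), blade tip (300,365), black line (315,320)). However, one of the loose larger red gauges now lies flat at crop (80,500), where it stood before. I check by numbers what moved.

```bash
python3 - <<'E'
from h import *
def blobs(im):
    h=cv2.cvtColor(im,cv2.COLOR_RGB2HSV); m=(((h[...,0]<6)|(h[...,0]>174))&(h[...,1]>190)&(h[...,2]>90)).astype(np.uint8)
    n,_,st,c=cv2.connectedComponentsWithStats(m); return [(c[i].round(0).tolist(),st[i].tolist()) for i in range(1,n) if st[i,4]>25]
for n in("top","scene"):
    print(n,"before"); [print("  ",b) for b in blobs(cv2.imread(f"pics/{n}0.png")[:,:,::-1].copy())]
    im=bot.capture(n); cv2.imwrite(f"pics/{n}5.png",im[:,:,::-1]); print(n,"now"); [print("  ",b) for b in blobs(im)]
E
```

```text
top before
   ([468.0, 112.0], [463, 106, 13, 13, 95])
   ([264.0, 144.0], [239, 135, 51, 19, 149])
   ([213.0, 190.0], [205, 178, 18, 24, 240])
   ([240.0, 231.0], [232, 227, 17, 8, 122])
   ([190.0, 243.0], [185, 231, 12, 24, 236])
   ([223.0, 320.0], [201, 309, 40, 32, 237])
top now
   ([468.0, 112.0], [463, 106, 13, 13, 101])
   ([265.0, 145.0], [239, 136, 51, 18, 150])
   ([177.0, 172.0], [161, 158, 32, 29, 543])
   ([208.0, 316.0], [201, 311, 15, 10, 43])
scene before
   ([267.0, 236.0], [260, 221, 15, 34, 257])
   ([308.0, 248.0], [302, 239, 15, 23, 138])
   ([284.0, 276.0], [273, 261, 23, 32, 417])
scene now
   ([304.0, 217.0], [300, 208, 8, 17, 41])
   ([219.0, 281.0], [204, 269, 30, 26, 501])
   ([256.0, 339.0], [240, 327, 32, 25, 458])
```

Both loose, larger gauges have toppled. They stood free on thin blades and I had felt no contact. They are clear of the work and of the edge, so I leave them there and carry the gauge to the jig.

Call:
jog_arm(increments=[[0, 0, 30, 0, 0, 0, 0.05], [5, -15, 50, 0, 0, 1, 0.05], [10, -45, 50, 0, 0, 2, 0.05], [18, -85, 50, 0, 0, 4, 0.05], [26, -130, 50, 0, 0, 6, 0.05], [35, -175, 50, 0, 0, 8, 0.05], [44, -220, 50, 0, 0, 10, 0.05], [50, -250, 50, 0, 0, 11, 0.05]])

```text
time_s: 9.4
eef_pos: [0.5935, -0.0696, 0.273]
tool_rot: [[-0.166, 0.986, -0.002], [0.986, 0.166, 0.0], [0.001, -0.002, -1.0]]
ft_force: [0.4, 0.1, 0.0]
grip_width: 0.0159
grasp_force: 40.0
```

Call:
jog_arm(increments=[[8, -40, 0, 0, 0, 2, 0.05], [16, -80, 0, 0, 0, 4, 0.05], [25, -120, 0, 0, 0, 5.3, 0.05], [32, -155, 0, 0, 0, 5.3, 0.05], [34.5, -169, 0, 0, 0, 5.3, 0.05], [34.5, -169, 0, 0, 0, 5.3, 0.05], [34.5, -169, 0, 0, 0, 5.3, 0.05], [34.5, -169, 0, 0, 0, 5.3, 0.05]])

```text
time_s: 10.2
eef_pos: [0.6283, -0.2338, 0.2744]
tool_rot: [[-0.258, 0.966, -0.001], [0.966, 0.258, 0.001], [0.001, -0.0, -1.0]]
ft_force: [-0.5, -0.1, -0.1]
grip_width: 0.0158
grasp_force: 40.0
```

```bash
python3 - <<'E'
from h import *
im=bot.capture("scene"); s=bot.read_state(); e=s["eef_pos"]; R=s["tool_rot"]; print(e,np.degrees(np.arctan2(R[1,1],R[0,1])),"to go",(np.array([.628,-.2363,.1424])-e)*1000)
print(s["grip_width"],s["ft_force"])
cv2.imwrite("pics/s6.png",cv2.resize(im[90:240,340:490,::-1],(600,600),interpolation=cv2.INTER_CUBIC))
E
```

```text
[ 0.62844909 -0.23385278  0.27472684] 14.992438426360367 to go [  -0.44908668   -2.4472199  -132.32683905]
0.015255601097892698 [-0.33619391  0.29287113 -0.94882506]
```

Call:
jog_arm(increments=[[-0.5, -2.5, -20, 0, 0, 0, 0.05], [-0.5, -2.5, -45, 0, 0, 0, 0.05], [-0.5, -2.5, -70, 0, 0, 0, 0.05], [-0.5, -2.5, -86, 0, 0, 0, 0.05], [-0.5, -2.5, -86, 0, 0, 0, 0.05], [-0.5, -2.5, -86, 0, 0, 0, 0.05]])

```text
time_s: 10.85
eef_pos: [0.6283, -0.2378, 0.1894]
tool_rot: [[-0.258, 0.966, 0.0], [0.966, 0.258, -0.0], [-0.0, 0.0, -1.0]]
ft_force: [-0.7, 0.5, -0.9]
grip_width: 0.0154
grasp_force: 40.0
```

```bash
python3 - <<'E'
from h import *
im=bot.capture("scene"); tp=bot.capture("top"); s=bot.read_state(); print(s["eef_pos"],s["ft_force"])
m=np.array([[.628,-.2363,.092]]); print("mouth px",(pix("scene",m)-[370,125]+.4)*8)
o=np.zeros((560,800,3),np.uint8)
o[:,:480]=cv2.resize(im[125:195,370:430,::-1],(480,560),interpolation=cv2.INTER_CUBIC)
o[:,480:]=cv2.resize(tp[170:250,400:446,::-1],(320,560),interpolation=cv2.INTER_CUBIC)
cv2.imwrite("pics/s7.png",o)
E
```

```text
[ 0.62887126 -0.23847204  0.19062555] [ 0.29061915  0.77831226 -1.20454862]
mouth px [[226.49661993 183.58160103]]
```

View pics/s7.png

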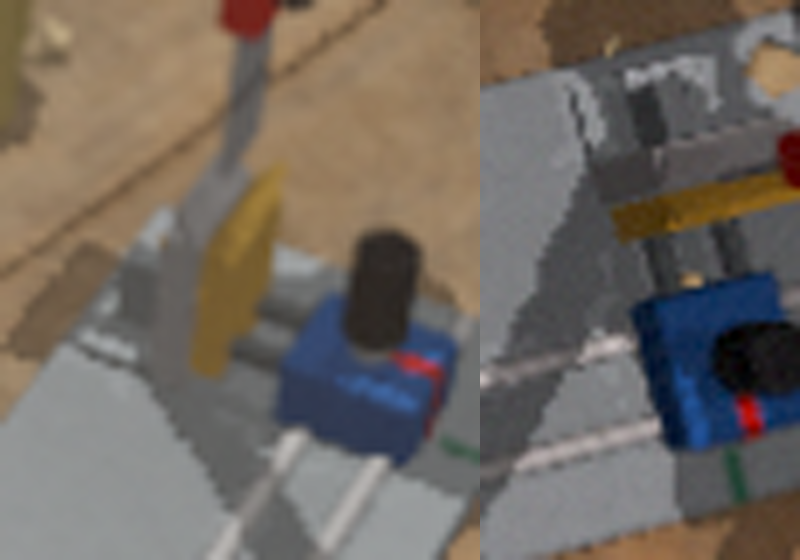

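The blade hangs edge-on above the mouth: blade foot at scene crop (232,170), predicted mouth (226,184), between the grey plate and the brass shoe. The index is still on green. I lower it in steps, watching the force.

Call:
jog_arm(increments=[[-0.5, 1.5, -4, 0, 0, 0, 0.05], [-0.5, 1.5, -8, 0, 0, 0, 0.05], [-0.5, 1.5, -12, 0, 0, 0, 0.05], [-0.5, 1.5, -15, 0, 0, 0, 0.05], [-0.5, 1.5, -18, 0, 0, 0, 0.05], [-0.5, 1.5, -21, 0, 0, 0, 0.05], [-0.5, 1.5, -24, 0, 0, 0, 0.05], [-0.5, 1.5, -24, 0, 0, 0, 0.05]])

```text
time_s: 11.75
eef_pos: [0.6283, -0.2368, 0.1651]
tool_rot: [[-0.257, 0.966, 0.002], [0.966, 0.257, -0.0], [-0.001, 0.002, -1.0]]
ft_force: [3.1, 1.0, 0.2]
grip_width: 0.0158
grasp_force: 40.0
```

Call:
jog_arm(increments=[[0, 0, -3, 0, 0, 0, 0.05], [0, 0, -6, 0, 0, 0, 0.05], [0, 0, -9, 0, 0, 0, 0.05], [0, 0, -12, 0, 0, 0, 0.05], [0, 0, -12, 0, 0, 0, 0.05]])

```text
time_s: 12.25
eef_pos: [0.6284, -0.2376, 0.1543]
tool_rot: [[-0.257, 0.966, 0.003], [0.966, 0.257, -0.002], [-0.003, 0.002, -1.0]]
ft_force: [2.5, -0.7, 6.5]
grip_width: 0.0157
grasp_force: 40.0
```

Call:
jog_arm(increments=[[0, 0, -3, 0, 0, 0, 0.05], [0, 0, -6, 0, 0, 0, 0.05], [0, 0, -9, 0, 0, 0, 0.05], [0, 0, -11, 0, 0, 0, 0.05], [0, 0, -11, 0, 0, 0, 0.05], [0, 0, -11, 0, 0, 0, 0.05], [0, 0, -11, 0, 0, 0, 0.05]])

```text
time_s: 12.95
eef_pos: [0.6283, -0.2372, 0.1427]
tool_rot: [[-0.257, 0.966, 0.002], [0.966, 0.257, -0.001], [-0.002, 0.002, -1.0]]
ft_force: [4.1, 0.5, 5.0]
grip_width: 0.0158
grasp_force: 40.0
```

```bash
python3 - <<'E'
from h import *
Z=[]
for i in range(10):
    im=bot.capture("scene"); s=bot.read_state(); Z.append(s["eef_pos"])
    acc=im.astype(float) if i==0 else acc+im
im=(acc/10).astype(np.uint8)
print(np.mean(Z,0),np.std(Z,0),s["ft_force"],s["time_s"])
P=np.array([[.628,-.2363,z] for z in (.092,.097,.102,.122)]); print("px",((pix("scene",P)-[375,120]+.45)*12).round(0).tolist())
cv2.imwrite("pics/s8.png",cv2.resize(im[120:170,375:425,::-1],(600,600),interpolation=cv2.INTER_CUBIC))
E
```

```text
[ 0.62826147 -0.23720356  0.14272958] [8.03572398e-06 1.10568146e-05 1.52234929e-05] [ 3.09169661 -0.79374886  4.85792963] 13.45
px [[280.0, 336.0], [283.0, 319.0], [285.0, 303.0], [294.0, 235.0]]
```

View pics/s8.png

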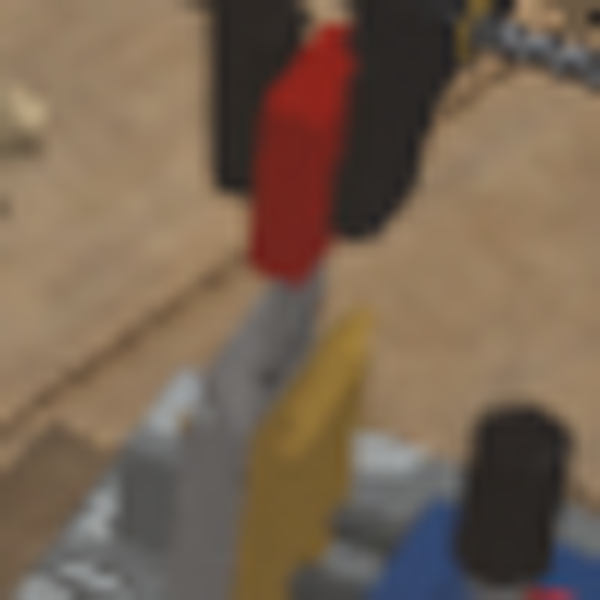

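The blade is in the gap. The handle's near lower corners are at about (252,260) and (297,283), and the black line shows as a dark spot on the blade's near edge at (268,380). I compare this with the prediction.

```bash
python3 - <<'E'
from h import *
t=np.array([0.61536886,-0.18275878]); th=np.radians(14.85); R=np.array([[np.cos(th),-np.sin(th)],[np.sin(th),np.cos(th)]])
f=lambda x,y,z:((pix("scene",[[*(t+R@np.array([x,y])),z]])-[375,120]+.45)*12)[0].round(0).tolist()
print("handle near low corners",f(.0065,-.037,.122),f(-.0095,-.037,.122),"high",f(.0065,-.037,.172),f(-.0095,-.037,.172))
print("line near edge",[f(-.0015,-.040,z) for z in (.089,.092,.095)],"shoe top near corner",f(-.015,-.033,.092),"far",f(-.015,-.077,.092))
E
```

```text
handle near low corners [228.0, 268.0] [294.0, 291.0] high [250.0, 91.0] [317.0, 114.0]
line near edge [[252.0, 383.0], [253.0, 373.0], [255.0, 363.0]] shoe top near corner [295.0, 410.0] far [373.0, 301.0]
```

```bash
python3 - <<'E'
from h import *
th=np.radians(14.85); R=np.array([[np.cos(th),-np.sin(th)],[np.sin(th),np.cos(th)]])
def low(im):   # lowest red pixel of handle (subpixel-ish): corner
    im=cv2.resize(im,None,fx=8,fy=8,interpolation=cv2.INTER_CUBIC); h=cv2.cvtColor(im,cv2.COLOR_BGR2HSV)
    m=((h[...,0]<8)|(h[...,0]>172))&(h[...,1]>150)&(h[...,2]>60); ys,xs=np.nonzero(m); i=ys>=ys.max()-3; return np.array([xs[i].mean(),ys.max()])/8
a=cv2.imread("pics/s7.png")[0:100,160:330]; a=cv2.resize(a,None,fx=1/8,fy=1/8,interpolation=cv2.INTER_AREA)
b=cv2.resize(cv2.imread("pics/s8.png")[0:330,220:380],None,fx=1/12,fy=1/12,interpolation=cv2.INTER_AREA)
for im,o,e in ((a,(370+20,125),(.6286,-.2382,.1900)),(b,(375+220/12,120),(.62826,-.2372,.14273))):
    c=np.append(np.array(e[:2])+R@[-.008,.018],e[2]-.0854+.065)
    print("obs",low(im)+o,"pred",pix("scene",[c]),"per mm",pix("scene",[c+[0,0,.001]])-pix("scene",[c]))
E
```

```text
obs [401.08 129.25] pred [[401.167563   129.34293274]] per mm [[ 0.04004388 -0.30202284]]
obs [398.92013889 143.        ] pred [[399.18037231 143.48201006]] per mm [[ 0.03832227 -0.28703845]]
```

The two checks put the line 0.3 to 1.3 mm high, so I nudge it 0.6 mm down and hand in.

Call:
jog_arm(increments=[[0, 0, -0.6, 0, 0, 0, 0.05], [0, 0, -0.6, 0, 0, 0, 0.05], [0, 0, -0.6, 0, 0, 0, 0.05]])

```text
time_s: 13.75
eef_pos: [0.6282, -0.2371, 0.142]
tool_rot: [[-0.257, 0.966, 0.002], [0.966, 0.257, -0.001], [-0.002, 0.002, -1.0]]
ft_force: [3.8, 0.0, 5.4]
grip_width: 0.0154
grasp_force: 40.0
```

```bash
python3 - <<'E'
from rig import bot
s=bot.read_state(); print(s["eef_pos"],s["ft_force"],s["grip_width"],s["time_s"]); print(bot.finish_job())
E
```

```text
[ 0.62821358 -0.23707699  0.14204603] [3.75727378 0.02215983 5.42457884] 0.01539570133668841 13.75
the job is handed in; nothing more can be done
None
```

Handed in at 13.75 s, with no verdict returned: the carriage is on the green mark (within about 0.5 mm) and the red gauge is still held in the gap, its black line level with the plate tops to about 1 mm by my estimate; the two larger, free-standing red gauges toppled during the run, without any contact I could feel, though I can't rule out that the gripper brushed them.

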